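Bring the square glaze jar round to the pointer and hold the stand

ROBOT

A 6-joint arm with a two-finger parallel gripper is mounted at the origin on the work surface. World frame = base frame: x ahead of the robot, y to its left, z up, the work surface at z = 0. Lengths are in m, angles in rad, forces in N, time in s.
With the tool pointing down it reaches from about 0.35 to 0.775 m from the base axis. Payload 5.5 kg.
Tool frame: the origin (TCP) lies on the centre line of the jaws, within the pads' length; the fingertips stand 19 mm ahead of it and the grasp point (between the pads) is the TCP; y points along the fingers, z is the direction in which the jaws open and shut, and the axes are right-handed (so a half turn about y gives the same grasp; the last joint's range is limited). The gripper opens to 85 mm and grips with 20 to 120 N. Pads are 22 mm wide; open, the fingers measure 114 mm over their backs; the gripper's body (76 mm by 85 mm) begins 54 mm behind the grasp point. The pads swing forward as they close: fully open they stand 13 mm farther back than shut.
Start: joints at [1.191, 0.313, 0.046, 1.304, 0, 1.431], TCP at [0.137, 0.559, 0.25] pointing down, gripper open.
Joint ranges: [-2.76, 2.76], [-0.86, 1.69], [-1.03, 1.26], [-2.2, 2.34], [-1.47, 1.5], [-3.14, 3.14]. Speed limits (rad/s): [2.57, 2.57, 3.14, 3.14, 3.14, 3.14].

INTERFACE

Orientations are given as a 3x3 rotation matrix whose columns are the frame's x, y, z axes.
In Python, from workcell import monitor, cams, workorder gives the robot as it stands.
- The arm moves only by the tool servo_tool, never from a script. Its argument "rows" is one flat list of numbers, 7 for each row, row after row: the finger opening in mm, from 0 to 85.4, then the shift along the tool's x, y, z in mm, then the turn, a rotation vector about the tool's x, y, z in degrees. In form: [gripper, x, y, z, wx, wy, wz, gripper, x, y, z, wx, wy, wz, ...]. A call has exactly 8 rows; each row is the pose to reach, as a shift and turn from the pose commanded when the call began, along the tool's axes at that moment; what a row does not reach only later rows make up. A row lasts 1/10 s, in which the tool goes at most 50 mm and 8.59 degrees, less where a joint would pass 70% of its speed; a pose out of reach is approached as far as the arm can. A call with a gripper value outside its range is refused whole. The fingers move at their own pace and stop on an object; "force" is the grip in N (left out, the last holds). Time passes only in rows, so rows that repeat a pose let the fingers close, or fill a call up. It gives the time, the measured TCP pose, the force and the opening at its end, in the units of the state.
- monitor.read_state(): the state, without advancing time (a new reading comes with each control period).
- cams.read_camera(name): name is "scene" or "side" or "wrist"; returns (picture, depth): 384x512x3 uint8, red, green, blue; 384x512 float32, m along the optical axis (not along the pixel's ray), 0 where there is no reading.
- cams.calibration(name): a dict with "fx", "fy", "cx", "cy" (pixels), "rvec" (rotation vector, rad) and "tvec" (3), from world to camera coordinates, as OpenCV has them. Camera axes: x right, y down, z forward; pixel columns grow to the right and rows downward; lengths in m; the calibration is good to about 2 mm. A picture is of the moment at which its call begins: read the wrist's pose just before it. calibration takes no time and is no camera call; for the wrist camera it gives the pose at the moment of the call.
- workorder.sign_off(): hands the job in, once; it reports no verdict.
The state is a dict: "t": time; "joints": joint angles; "qd": joint speeds; "tau": joint torques, N m; "ee_pos": TCP position; "tcp_rot": TCP orientation; "ft_force": force on the tool from outside, world axes, zero at the start; "ft_torque": the same for the moment, N m; "opening": finger opening in m.
Only numpy, scipy, OpenCV 4.12 (cv2) and the standard library are available. Lean on these libraries where they do the work, as an engineer would, in place of code of your own. Each camera call takes 0.05 s, during which the arm holds its last target.

TASK

On the pottery bench, turn the revolving glaze-jar stand gently by the wooden bar handle on top, letting go and taking a fresh hold as often as needed but never sending it spinning, until the one square jar stands squarely over the pointer at the front of the stand. Leave the tub, bowl and bottle around it where they stand. Finish while still gripping the handle, holding the stand still there: do not let go at the end.

Things in the scene. Friction and masses are not known exactly. Their poses are not given: they have to be found in the camera images.
- stand_foot: Fixed dark steel foot of the stand, 170 mm across. Origin: on the bench, on the turning axis; z up. Its pointer, a flat steel strip 30 mm wide, runs along the foot's own -x and ends in an arrow point (60 mm wide) 230 mm from the axis, with an upright tab (12 mm wide, 53 mm high) at 165 mm. The foot's place varies; it is turned by up to 0.45 rad, so the pointer points roughly at the robot.
- carousel: The turning board. Origin on the axis, 30 mm above the bench; z up, its -x points to the square jar, so the jar is over the pointer when its yaw equals the foot's. Turns endlessly both ways, no spring; friction (0.12 N m) keeps it where left. A 290 mm dark wooden disc, top at 46 mm; six white jars with grey lids are fixed to it, 60 degrees apart: five round (62 mm across, tops at 128 mm), one square.
- square_jar (a point): Centre of the square white jar (58 mm square, lid 62 mm square, top of its small round lid knob at 140 mm), 100 mm from the turning axis, 83 mm above the bench. It is fixed to the turning board.
- handle (a point): Wooden bar handle fixed to the turning board on its axis, above all the jars. 64 mm long, 16 mm thick, 40 mm high. Origin at the bar's centre, 185 mm above the bench; x along the bar's length (in line with the square jar, which lies towards -x), y across its thickness, z up. Below it is only a 12 mm steel post.
- slip_tub: Loose white open tub, 104 mm across, 100 mm high, on the bench beside the stand; a bystander. Origin: centre of its underside.
- bowl: Loose terracotta bowl, 120 mm across, 55 mm high; a bystander. Origin: centre of its underside.
- bottle: Loose white closed bottle with a red cap, 56 mm across, 150 mm high, beside the stand; a bystander. Origin: centre of its underside.

How it is judged:
By the outcome, as a careful person would: the job done as asked, in the order asked, and still so for the second after the job is handed in, while the arm keeps its last pose, push and grip.
It also fails if it takes over 54 s, if anything falls off the work surface, if the arm or the gripper's body presses on something with over 40 N, if the wrist force passes 120 N, or if a joint passes its speed limit or range.

## Working session

There is one attempt and no reset: what is moved stays moved. The work goes in short steps, Python scripts to look and compute and a tool call to move; the robot and the scene stay as the last step left them, time stands still between calls to the robot, and variables do not carry over. Pictures are saved under pics/ and viewed, and the job is handed in when it is done.

Besides the shell and the picture viewer there is one more tool, called after "Request:" by a JSON object that holds its "fn" and its "kwargs", one argument or row to a line. servo_tool: Moves the arm, as the interface text tells. Its arguments: {"type":"object","properties":{"rows":{"type":"array","items":{"type":"number"}},"force":{"type":"number"}},"required":["rows"]}

```bash
mkdir -p pics; ls; cat > h.py <<'E'
import numpy as np, cv2
from workcell import monitor, cams, workorder
def grab(n,tag):
    c=cams.calibration(n); im,d=cams.read_camera(n)
    cv2.imwrite(f'pics/{tag}.png',im[:,:,::-1]); np.savez(f'pics/{tag}.npz',im=im,d=d,**{k:np.array(v) for k,v in c.items()})
    return im,d,c
def load(tag):
    z=np.load(f'pics/{tag}.npz'); return z['im'],z['d'],{k:z[k] for k in('fx','fy','cx','cy','rvec','tvec')}
def world(c,d):
    R=cv2.Rodrigues(np.array(c['rvec'],float))[0]; t=np.array(c['tvec'],float).ravel()
    v,u=np.mgrid[:d.shape[0],:d.shape[1]]
    P=np.stack([(u-c['cx'])/c['fx']*d,(v-c['cy'])/c['fy']*d,d],-1)
    W=(P-t)@R
    W[d<=0]=np.nan
    return W
def ray(c,u,v,z):
    R=cv2.Rodrigues(np.array(c['rvec'],float))[0]; t=np.array(c['tvec'],float).ravel()
    o=-R.T@t; r=R.T@np.array([(u-c['cx'])/c['fx'],(v-c['cy'])/c['fy'],1]); s=(z-o[2])/r[2]; return o+s*r
E
python3 - <<'E'
from h import *
np.set_printoptions(precision=3,suppress=True)
s=monitor.read_state(); print(s)
for n in('scene','side','wrist'):
    im,d,c=grab(n,n+'0'); R=cv2.Rodrigues(np.array(c['rvec'],float))[0]; print(n,-R.T@np.array(c['tvec']),R[2],c['fx'])
E
```

```text
pics
{'t': 0.0, 'joints': array([ 1.191,  0.314,  0.045,  1.304, -0.   ,  1.431]), 'qd': array([ 0.   , -0.001,  0.   ,  0.001, -0.001,  0.   ]), 'tau': array([ -0.   , -48.062,  29.854,   0.019,   0.   ,   0.   ]), 'ee_pos': array([0.136, 0.558, 0.249]), 'tcp_rot': array([[ 0.971, -0.001,  0.237],
       [-0.237, -0.002,  0.971],
       [-0.   , -1.   , -0.002]]), 'ft_force': array([-0.865, -0.471, -0.013]), 'ft_torque': array([ 0.045,  0.014, -0.041]), 'opening': 0.08521278054682203}
scene [1.051 0.056 0.808] [-0.59   0.003 -0.807] 361.41586187784605
side [0.23  0.643 0.779] [ 0.334 -0.644 -0.688] 417.6807775812558
wrist [0.054 0.578 0.373] [ 0.317 -0.079 -0.945] 266.4435917175204
```

View pics/scene0.png

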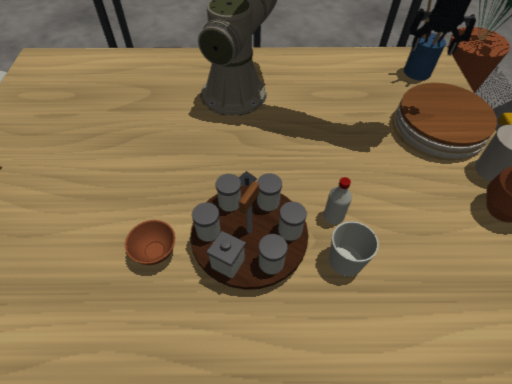

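View pics/side0.png

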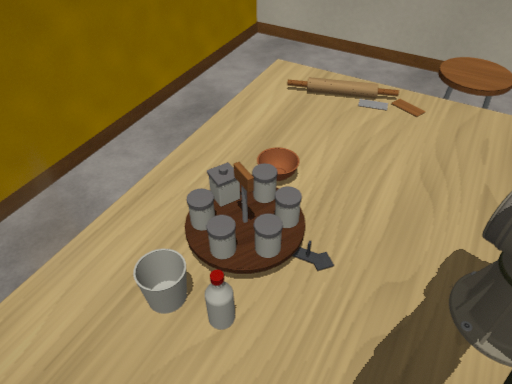

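View pics/wrist0.png

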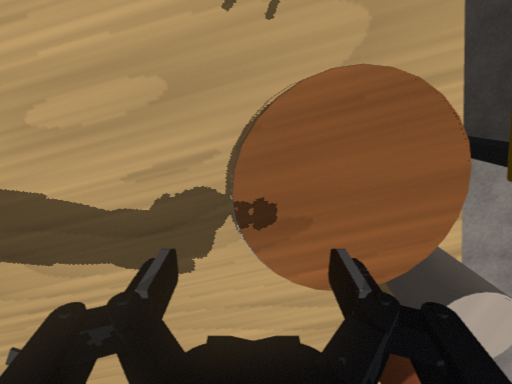

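The scene view shows the stand at (250,235), with the square jar at (227,252) on the side away from the robot and the pointer tip at about (247,178). The bar handle is at (250,192). The bowl is at (150,243), the bottle at (338,203) and the tub at (353,250). Next I'll measure these.

```bash
cat > m.py <<'E'
from h import *
import sys
np.set_printoptions(precision=4,suppress=True)
def circ(p):
    A=np.c_[2*p,np.ones(len(p))]; s=np.linalg.lstsq(A,(p**2).sum(1),rcond=None)[0]; return s[:2],np.sqrt(s[2]+s[:2]@s[:2])
def meas(tag,c0=None):
    im,d,c=load(tag); W=world(c,d); hsv=cv2.cvtColor(im,cv2.COLOR_RGB2HSV)
    X,Y,Z=W[...,0],W[...,1],W[...,2]
    reg=(X>0.3)&(X<0.8)&(abs(Y)<0.4)
    # handle
    hm=reg&(Z>0.15)&(Z<0.215)&(hsv[...,1]>80)&(hsv[...,0]<25)
    n,l,st,ce=cv2.connectedComponentsWithStats(hm.astype(np.uint8))
    for i in range(1,n):
        if st[i,4]<20: continue
        P=W[l==i]; print(tag,'wood>0.15',st[i],P.min(0),P.max(0))
    T=W[hm&(Z>0.199)]
    r=cv2.minAreaRect((T[:,:2]*1000).astype(np.float32)); print(' top',len(T),T.mean(0),r)
    return W,hsv
for t in ('scene0','side0'):
    W,hsv=meas(t); Z=W[...,2]
    # disc
    X,Y=W[...,0],W[...,1]
    reg=(X>0.3)&(X<0.8)&(abs(Y)<0.4)
    dm=reg&(abs(Z-0.046)<0.006)&(hsv[...,2]<110)&(hsv[...,1]>80)
    n,l,st,ce=cv2.connectedComponentsWithStats(dm.astype(np.uint8)); i=1+np.argmax(st[1:,4])
    print(' disc',st[i]); 
    cs=np.vstack([q[:,0] for q in cv2.findContours((dm).astype(np.uint8),0,1)[0]])
    hull=cv2.convexHull(cs)[:,0]; P=W[hull[:,1],hull[:,0]]; print(' disc circ',circ(P[:,:2]),len(P))
    # lids
    lm=reg&(Z>0.118)&(Z<0.136)&(hsv[...,1]<60)
    n,l,st,ce=cv2.connectedComponentsWithStats(lm.astype(np.uint8))
    for i in range(1,n):
        if st[i,4]<60: continue
        P=W[l==i]; print(' lid',st[i],P.mean(0),P.max(0)[2],cv2.minAreaRect((P[:,:2]*1000).astype(np.float32)))
E
python3 m.py
```

```text
scene0 wood>0.15 [340 177  10   9  47] [0.5084 0.2666 0.1501] [0.5325 0.288  0.1525]
scene0 wood>0.15 [239 181  20  33 370] [0.5631 0.0329 0.1562] [0.6233 0.0742 0.2078]
 top 202 [0.5942 0.0532 0.2044] ((592.7220458984375, 52.8525390625), (16.169971466064453, 63.73521423339844), 60.4731559753418)
 disc [ 190  193  118   96 4190]
 disc circ (array([ 0.6101, -0.0031]), np.float64(0.1985210438288793)) 19
 lid [216 174  25  22 431] [0.5103 0.0035 0.1274] 0.13132517353647782 ((507.36517333984375, 3.02886962890625), (58.0151481628418, 59.199745178222656), 65.01097106933594)
 lid [258 174  24  21 415] [0.5096 0.1034 0.1275] 0.13166794157399864 ((507.4712219238281, 103.48714447021484), (55.96448516845703, 59.15130615234375), 86.93556213378906)
 lid [192 203  27  24 509] [ 0.5963 -0.0454  0.1274] 0.1314734055730517 ((594.3978271484375, -45.7166862487793), (59.206119537353516, 58.59112548828125), 88.1659927368164)
 lid [280 202  26  24 511] [0.5952 0.1523 0.1276] 0.13120582851158225 ((592.8600463867188, 153.4456329345703), (58.14616012573242, 58.97972869873047), 45.980873107910156)
 lid [207 2
[... 1147 characters left out ...]
 28.95771026611328)
 lid [275 187  27  21 445] [0.4992 0.0089 0.1268] 0.1311253001865031 ((500.41259765625, 5.906070709228516), (58.26860046386719, 58.47901916503906), 13.13589859008789)
 lid [187 189  27  21 460] [0.6704 0.1087 0.1267] 0.1303321209419517 ((672.0892333984375, 106.02779388427734), (59.20158767700195, 59.00718307495117), 37.17448043823242)
 lid [207 215  29  24 554] [0.5841 0.1581 0.1269] 0.13113331651126356 ((585.5223388671875, 155.29782104492188), (59.34740447998047, 60.06688690185547), 33.772254943847656)
 lid [254 214  29  24 550] [0.4982 0.1079 0.1269] 0.1319714993994179 ((499.58099365234375, 105.09500885009766), (61.03551483154297, 60.394535064697266), 76.32001495361328)
```

The two cameras disagree by about 7 mm in x. I'll cross-check with the pointer, the bystanders and known heights.

```bash
cat > p.py <<'E'
from h import *
np.set_printoptions(precision=4,suppress=True)
for t in ('scene0','side0'):
    im,d,c=load(t); W=world(c,d); hsv=cv2.cvtColor(im,cv2.COLOR_RGB2HSV)
    X,Y,Z=W[...,0],W[...,1],W[...,2]
    ax=np.array([0.594,0.0535]) if t=='scene0' else np.array([0.5862,0.0552])
    rr=np.hypot(X-ax[0],Y-ax[1])
    b=(rr<0.35)&(hsv[...,1]>50)&(hsv[...,2]>120)&(abs(Z)<0.02); print(t,'bench z',np.nanmedian(Z[b]),
      'near/far',[np.nanmedian(Z[b&(X<0.5)]),np.nanmedian(Z[b&(X>0.68)]),np.nanmedian(Z[b&(Y<-0.05)]),np.nanmedian(Z[b&(Y>0.15)])])
    pm=(rr>0.148)&(rr<0.26)&(X<0.5)&(Z<0.07)&(hsv[...,1]<90)&(hsv[...,2]<110)
    n,l,st,ce=cv2.connectedComponentsWithStats(pm.astype(np.uint8))
    for i in range(1,n):
        if st[i,4]<10: continue
        P=W[l==i]; print(' ptr',st[i],P.min(0),P.max(0))
        F=P[P[:,2]<0.015]; 
        if len(F)>5: q=F[:,:2]-ax; rad=np.hypot(*q.T); print('  flat',len(F),F.mean(0),'tip',F[rad.argmax()],rad.max(),'ang',np.degrees(np.arctan2(q[:,1].mean(),q[:,0].mean()))%360, np.degrees(np.arctan2(*q[rad.argmax()][::-1]))%360)
        T=P[P[:,2]>0.025]
        if len(T)>3: q=T[:,:2].mean(0)-ax; print('  tab',len(T),T.mean(0),T[:,2].max(),np.hypot(*q),np.degrees(np.arctan2(q[1],q[0]))%360)
    # bystanders
    s=(rr>0.15)&(X>0.3)&(X<0.85)&(Z>0.02)&(Z<0.2)&(abs(Y)<0.4)
    n,l,st,ce=cv2.connectedComponentsWithStats(s.astype(np.uint8))
    for i in range(1,n):
        if st[i,4]<150: continue
        P=W[l==i]; print(' obj',st[i],P.min(0),P.max(0))
    u0,v0,u1,v1=(205,160,290,215) if t=='scene0' else (270,215,345,280)
    cv2.imwrite(f'pics/crop_{t}.png',cv2.resize(im[v0:v1,u0:u1,::-1],None,fx=7,fy=7,interpolation=cv2.INTER_NEAREST))
E
python3 p.py
```

```text
scene0 bench z 0.0002375541355371677 near/far [np.float64(0.00010807257782159971), np.float64(0.0002747683110873423), np.float64(2.036203179822682e-06), np.float64(0.0004806194427141206)]
 ptr [238 171  19  15 164] [ 0.3635  0.0225 -0.0002] [0.4316 0.0742 0.0544]
  flat 132 [0.3909 0.047  0.006 ] tip [0.3635 0.0453 0.0044] 0.23064562299447297 ang 181.8474087478464 182.0292388119629
  tab 32 [0.4292 0.0473 0.0414] 0.05443690742992836 0.16492937331433857 182.16114842815733
 obj [324 177  28  45 802] [0.5007 0.2506 0.0205] [0.5481 0.3051 0.1525]
 obj [ 125  220   50   45 1124] [ 0.5629 -0.2432  0.02  ] [ 0.6817 -0.1243  0.059 ]
 obj [ 329  221   49   53 1660] [0.5975 0.239  0.0201] [0.7017 0.3411 0.1041]
side0 bench z -0.0002887385601581991 near/far [np.float64(-0.00014331299172867703), np.float64(-0.0005997614376193232), np.float64(-0.00023373070260540482), np.float64(-0.00031932919112679595)]
 ptr [299 241  35  30 434] [0.3602 0.0189 0.    ] [0.4389 0.0755 0.055 ]
  flat 395 [0.3985 0.0495 0.0058] tip [0.3602 0.0456 0.0031] 0.22623771861376288 ang 181.72727590991968 182.41968906997565
  tab 30 [0.4217 0.0523 0.0421] 0.05502104858711704 0.16454020466415947 181.01025374851702
 ptr [229 303   6  23  99] [0.4866 0.2692 0.0114] [0.49   0.2926 0.0697]
  tab 76 [0.488  0.2814 0.0464] 0.06972923176462267 0.24665455634560995 113.4704263361265
 obj [257 148  43  32 698] [ 0.5569 -0.2426  0.0204] [ 0.675  -0.1271  0.0579]
 obj [ 134  249   53   61 2297] [0.5942 0.2398 0.02  ] [0.6973 0.3428 0.1023]
 obj [ 205  270   30   56 1263] [0.4865 0.2549 0.0201] [0.5403 0.3085 0.1523]
```

```bash
python3 -c "
import cv2,numpy as np
a=cv2.imread('pics/crop_scene0.png');b=cv2.imread('pics/crop_side0.png')
print(a.shape,b.shape)
h=max(a.shape[0],b.shape[0]);o=np.zeros((a.shape[0]+b.shape[0],max(a.shape[1],b.shape[1]),3),np.uint8)
o[:a.shape[0],:a.shape[1]]=a;o[a.shape[0]:,:b.shape[1]]=b
o=cv2.resize(o,None,fx=600/o.shape[0],fy=600/o.shape[0]);cv2.imwrite('pics/crops.png',o)"
```

```text
(385, 595, 3) (455, 525, 3)
```

View pics/crops.png

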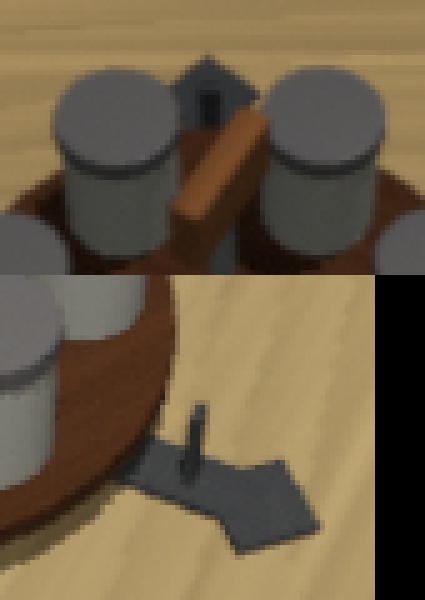

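Both cameras give the pointer bearing as about 181.9° and the jar bearing as about −30°, so the stand has to turn about 148° clockwise. I'll move above the stand next. Any 16 mm-wide target needs a better axis fix, so I'll use the wrist camera for that.

Request:
{"fn": "servo_tool", "kwargs": {
  "rows": [85,35,-3,-24,0,0,0,85,70,-6,-48,0,0,0,85,105,-9,-72,0,0,0,85,140,-12,-96,0,0,0,85,175,-15,-120,0,0,0,85,210,-18,-144,0,0,0,85,245,-21,-168,0,0,0,85,280,-25,-192,0,0,0],
  "force": 30
}}

```text
t: 0.95
ee_pos: [0.3636, 0.304, 0.2752]
tcp_rot: [[0.971, -0.0, 0.237], [-0.237, -0.0, 0.971], [-0.0, -1.0, -0.0]]
ft_force: [0.8, 0.2, -0.0]
opening: 0.0848
```

```bash
python3 -c "
from h import *
s=monitor.read_state();print(s['t'],s['joints'],s['ee_pos'],s['tcp_rot'])"
```

```text
0.95 [ 5.26753031e-01  1.10683184e-01 -1.49449676e-01  1.31094424e+00
  1.16508303e-04  7.66392690e-01] [0.36361377 0.30404748 0.27522957] [[ 9.71423519e-01 -3.01286124e-04  2.37352597e-01]
 [-2.37352620e-01 -4.04387356e-05  9.71423560e-01]
 [-2.83078200e-04 -9.99999954e-01 -1.10794190e-04]]
```

Request:
{"fn": "servo_tool", "kwargs": {
  "rows": [85,35,-3,-24,0,-8,0,85,70,-6,-48,0,-16,0,85,105,-9,-72,0,-24,0,85,140,-12,-96,0,-32,0,85,175,-15,-120,0,-40,0,85,210,-18,-144,0,-48,0,85,245,-21,-168,0,-56,0,85,279,-25,-189,0,-64,0]
}}

```text
t: 1.75
ee_pos: [0.5899, 0.0539, 0.3]
tcp_rot: [[0.635, -0.001, -0.772], [0.772, 0.0, 0.635], [-0.0, -1.0, 0.001]]
ft_force: [-0.2, 0.9, 0.2]
opening: 0.0852
```

Request:
{"fn": "servo_tool", "kwargs": {
  "rows": [85,0,0,0,0,-8,0,85,0,0,0,0,-16,0,85,0,0,0,0,-24,0,85,0,0,0,0,-32,0,85,0,0,0,0,-40,0,85,0,0,0,0,-48,0,85,0,0,0,0,-56,0,85,0,0,0,0,-64,0]
}}

```text
t: 2.55
ee_pos: [0.5889, 0.0557, 0.2999]
tcp_rot: [[-0.416, -0.001, -0.909], [0.909, 0.0, -0.416], [0.0, -1.0, 0.001]]
ft_force: [0.7, 0.4, 0.7]
opening: 0.085
```

```bash
python3 - <<'E'
from h import *
np.set_printoptions(precision=4,suppress=True)
s=monitor.read_state();print(s['t'],s['joints'],s['ee_pos'],s['tcp_rot'],s['ft_force'])
grab('wrist','wrist1')
E
```

```text
2.55 [-0.0414  0.3406  0.2048  1.4359  0.0001 -2.0413] [0.5889 0.0557 0.2999] [[-0.4161 -0.0008 -0.9093]
 [ 0.9093  0.0001 -0.4161]
 [ 0.0004 -1.      0.0007]] [0.6713 0.396  0.6949]
```

View pics/wrist1.png

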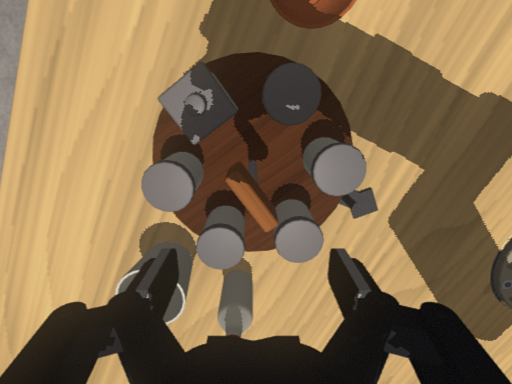

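The wrist view shows the bar handle at about (250,198), the square jar at (198,102) and the pointer at (355,202). I'll measure from this view.

```bash
cat > w.py <<'E'
from h import *
import sys
np.set_printoptions(precision=4,suppress=True)
t=sys.argv[1]
im,d,c=load(t); W=world(c,d); hsv=cv2.cvtColor(im,cv2.COLOR_RGB2HSV)
X,Y,Z=W[...,0],W[...,1],W[...,2]
reg=(abs(X-.59)<.3)&(abs(Y-.05)<.3)
hm=reg&(Z>0.195)&(Z<0.215)&(hsv[...,1]>80)&(hsv[...,0]<25)
T=W[hm]; print('handle top',len(T),np.median(T,0),cv2.minAreaRect((T[:,:2]*1000).astype(np.float32)))
# same, by rays on plane 0.205
uv=np.argwhere(hm)[:,::-1]; P=np.array([ray(c,u,v,0.205)[:2] for u,v in uv]); print(' rays',cv2.minAreaRect((P*1000).astype(np.float32)))
lm=reg&(Z>0.118)&(Z<0.138)&(hsv[...,1]<60)
n,l,st,ce=cv2.connectedComponentsWithStats(lm.astype(np.uint8))
for i in range(1,n):
    if st[i,4]<200: continue
    Q=W[l==i]; print(' lid',st[i],Q.mean(0),cv2.minAreaRect((Q[:,:2]*1000).astype(np.float32)))
pm=(X<.46)&(X>.33)&(abs(Y-.05)<.07)&(Z<0.07)&(hsv[...,1]<90)&(hsv[...,2]<110)&(Z>0.001)
n,l,st,ce=cv2.connectedComponentsWithStats(pm.astype(np.uint8))
for i in range(1,n):
    if st[i,4]>20: Q=W[l==i]; print(' ptr',st[i],Q.min(0),Q.max(0),Q[Q[:,0].argmin()])
print(np.nanmedian(Z[reg&(Z<.02)]))
E
python3 w.py wrist1
```

```text
handle top 1316 [0.5924 0.0522 0.2047] ((590.718994140625, 54.29472351074219), (16.38855743408203, 63.423091888427734), 60.63649368286133)
 rays ((590.9828491210938, 52.7657585144043), (17.10262680053711, 64.34932708740234), 60.36598205566406)
 lid [ 159   62   78   83 3128] [0.6765 0.0036 0.1261] ((676.889892578125, 5.154041290283203), (61.53375244140625, 60.737186431884766), 60.54790496826172)
 lid [ 262   63   59   62 2828] [ 0.5917 -0.046   0.1279] ((591.3091430664062, -45.5821533203125), (59.777286529541016, 59.460575103759766), 71.4231185913086)
 lid [ 311  143   55   53 2264] [0.5064 0.0031 0.1277] ((505.0666809082031, 3.908935546875), (60.253665924072266, 60.24889373779297), 30.907663345336914)
 lid [ 142  160   53   52 2115] [0.6757 0.1023 0.1277] ((675.886962890625, 104.05120849609375), (59.03447723388672, 60.428218841552734), 19.126434326171875)
 lid [ 275  217   48   46 1751] [0.5058 0.1013 0.1276] ((504.20379638671875, 102.87391662597656), (59.417823791503906, 60.13894271850586), 67.2790298461914)
 lid [ 196  224   49   45 1705] [0.5905 0.1511 0.1277] ((589.5327758789062, 153.43295288085938), (60.057411193847656, 59.69411849975586), 7.283684730529785)
 ptr [339 188  38  30 705] [0.3628 0.0181 0.0025] [0.4475 0.0752 0.0547] [0.3628 0.0479 0.005 ]
0.00010808255444674433
```

The wrist fix puts the axis at (0.591, 0.054) and the bar's thickness direction at 60.5°. The square jar bears −29.5°, and the lid and handle sizes match what's given. I'll align at yaw 240.5° first.

Request:
{"fn": "servo_tool", "kwargs": {
  "rows": [85,-2.6,20,-0.8,0,-7.5,0,85,-2.6,40,-0.8,0,-15,0,85,-2.6,50,-0.8,0,-22.5,0,85,-2.6,60,-0.8,0,-30,0,85,-2.6,60,-0.8,0,-36,0,85,-2.6,60,-0.8,0,-36,0,85,-2.6,60,-0.8,0,-36,0,85,-2.6,60,-0.8,0,-36,0]
}}

```text
t: 3.4
ee_pos: [0.5911, 0.0537, 0.2405]
tcp_rot: [[-0.867, 0.001, -0.498], [0.498, 0.0, -0.867], [-0.0, -1.0, -0.0]]
ft_force: [-0.2, 0.1, 0.1]
opening: 0.085
```

```bash
python3 - <<'E'
from h import *
np.set_printoptions(precision=4,suppress=True)
s=monitor.read_state();print(s['t'],s['joints'],s['ee_pos'],s['tcp_rot'],s['ft_force'])
d=np.array([.591,.0537,.187])-s['ee_pos']; print('to go tool mm',s['tcp_rot'].T@d*1000,'yaw z',np.degrees(np.arctan2(s['tcp_rot'][1,2],s['tcp_rot'][0,2]))%360)
grab('wrist','wrist2')
E
python3 w.py wrist2 | head -2
```

```text
3.4 [-0.0447  0.3518  0.0767  1.2952  0.0001 -2.6648] [0.5911 0.0537 0.2405] [[-0.867   0.0005 -0.4982]
 [ 0.4982  0.     -0.867 ]
 [-0.0004 -1.     -0.0003]] [-0.1552  0.054   0.0806]
to go tool mm [ 0.1096 53.5376  0.0117] yaw z 240.11744877831728
handle top 2059 [0.5948 0.0521 0.2048] ((590.85986328125, 54.275169372558594), (16.046072006225586, 63.154911041259766), 60.3675422668457)
 rays ((592.6171875, 53.25733184814453), (15.695899963378906, 65.14053344726562), 60.32277297973633)
```

View pics/wrist2.png

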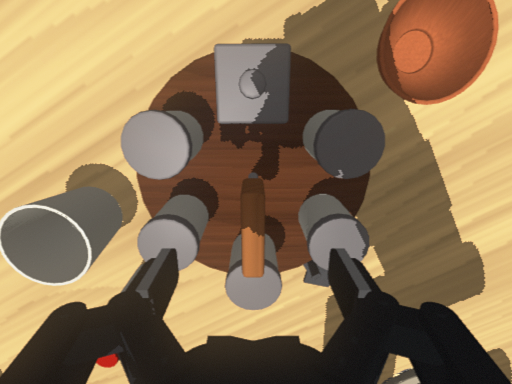

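The wrist view shows the bar upright in the image at (252,228), centred between the fingers at (165,255) and (345,255). I'll descend now.

Request:
{"fn": "servo_tool", "kwargs": {
  "rows": [85,0,10,0,0,0,0,85,0,20,0,0,0,0,85,0,30,0,0,0,0,85,0,40,0,0,0,0,85,0,48,0,0,0,0,85,0,53,0,0,0,0,85,0,53,0,0,0,0,85,0,53,0,0,0,0]
}}

```text
t: 4.25
ee_pos: [0.591, 0.0537, 0.1874]
tcp_rot: [[-0.868, 0.0, -0.496], [0.496, 0.0, -0.868], [-0.0, -1.0, -0.0]]
ft_force: [-0.6, -0.2, 0.3]
opening: 0.0852
```

Request:
{"fn": "servo_tool", "kwargs": {
  "rows": [60,0,0,0,0,0,0,40,0,0,0,0,0,0,24,0,0,0,0,0,0,20,0,0,0,0,0,0,17,0,0,0,0,0,0,10,0,0,0,0,0,0,10,0,0,0,0,0,0,10,0,0,0,0,0,0],
  "force": 40
}}

```text
t: 5.05
ee_pos: [0.5911, 0.0539, 0.1875]
tcp_rot: [[-0.868, 0.001, -0.496], [0.496, 0.0, -0.868], [-0.0, -1.0, -0.001]]
ft_force: [1.8, 1.7, 0.9]
opening: 0.0152
```

```bash
python3 - <<'E'
from h import *
np.set_printoptions(precision=4,suppress=True)
s=monitor.read_state();print(s['t'],s['joints'],s['ee_pos'],s['ft_force'],s['ft_torque'],s['opening']); print(np.degrees(np.arctan2(s['tcp_rot'][1,2],s['tcp_rot'][0,2]))%360)
E
```

```text
5.05 [-0.0444  0.3725 -0.0242  1.1736  0.0005 -2.6672] [0.5911 0.0539 0.1875] [1.8169 1.6842 0.9171] [ 0.2533 -0.0098  0.0592] 0.015217063970310512
240.27434849081746
```

The bar is held at 15.2 mm opening and the side force is low. I'll start the turn slowly and watch the force.

Request:
{"fn": "servo_tool", "kwargs": {
  "rows": [10,0,0,0,0,0.5,0,10,0,0,0,0,1.5,0,10,0,0,0,0,3,0,10,0,0,0,0,5,0,10,0,0,0,0,7,0,10,0,0,0,0,9,0,10,0,0,0,0,11,0,10,0,0,0,0,13,0]
}}

```text
t: 5.85
ee_pos: [0.5909, 0.0537, 0.1875]
tcp_rot: [[-0.733, 0.0, -0.681], [0.681, 0.0, -0.733], [-0.0, -1.0, -0.0]]
ft_force: [0.4, 1.3, 2.4]
opening: 0.0155
```

Request:
{"fn": "servo_tool", "kwargs": {
  "rows": [10,0,0,0,0,2,0,10,0,0,0,0,4,0,10,0,0,0,0,6,0,10,0,0,0,0,8,0,10,0,0,0,0,10,0,10,0,0,0,0,12,0,10,0,0,0,0,14,0,10,0,0,0,0,16,0]
}}

```text
t: 6.65
ee_pos: [0.5907, 0.0536, 0.1875]
tcp_rot: [[-0.517, -0.0, -0.856], [0.856, -0.0, -0.517], [-0.0, -1.0, 0.0]]
ft_force: [-0.8, 1.0, 2.5]
opening: 0.0154
```

```bash
python3 - <<'E'
from h import *
np.set_printoptions(precision=4,suppress=True)
s=monitor.read_state();print(s['t'],s['joints'],s['ee_pos'],s['ft_force'],s['ft_torque'],s['opening']); print(np.degrees(np.arctan2(s['tcp_rot'][1,2],s['tcp_rot'][0,2]))%360)
grab('side','side1')
E
```

```text
6.65 [-0.0448  0.3724 -0.0245  1.1741 -0.0002 -2.1585] [0.5907 0.0536 0.1875] [-0.8157  0.9815  2.5438] [0.2492 0.0879 0.1554] 0.015369649136681122
211.10782615829885
```

View pics/side1.png

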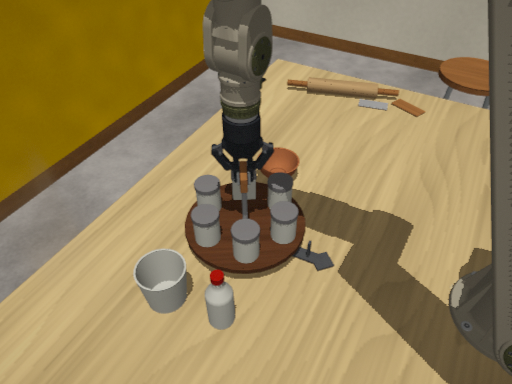

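The side view shows the stand turning with the gripper: the square jar is now at (243,187), behind the post, and nothing else has moved. I'll carry on.

Request:
{"fn": "servo_tool", "kwargs": {
  "rows": [10,0,0,0,0,2,0,10,0,0,0,0,4,0,10,0,0,0,0,6,0,10,0,0,0,0,8,0,10,0,0,0,0,10,0,10,0,0,0,0,12,0,10,0,0,0,0,14,0,10,0,0,0,0,16,0]
}}

```text
t: 7.5
ee_pos: [0.5905, 0.0535, 0.1875]
tcp_rot: [[-0.261, -0.001, -0.965], [0.965, -0.0, -0.261], [-0.0, -1.0, 0.001]]
ft_force: [-1.9, 1.2, 3.0]
opening: 0.0159
```

Request:
{"fn": "servo_tool", "kwargs": {
  "rows": [10,0,0,0,0,2,0,10,0,0,0,0,4,0,10,0,0,0,0,6,0,10,0,0,0,0,8,0,10,0,0,0,0,10,0,10,0,0,0,0,12,0,10,0,0,0,0,14,0,10,0,0,0,0,16,0]
}}

```text
t: 8.3
ee_pos: [0.5902, 0.0534, 0.1875]
tcp_rot: [[0.015, -0.001, -1.0], [1.0, -0.0, 0.015], [-0.0, -1.0, 0.001]]
ft_force: [-2.4, 0.4, 4.5]
opening: 0.0153
```

Request:
{"fn": "servo_tool", "kwargs": {
  "rows": [10,0,0,0,0,2,0,10,0,0,0,0,4,0,10,0,0,0,0,6,0,10,0,0,0,0,8,0,10,0,0,0,0,10,0,10,0,0,0,0,12,0,10,0,0,0,0,14,0,10,0,0,0,0,16,0]
}}

```text
t: 9.1
ee_pos: [0.59, 0.0534, 0.1875]
tcp_rot: [[0.29, -0.002, -0.957], [0.957, -0.0, 0.29], [-0.001, -1.0, 0.001]]
ft_force: [-3.5, 0.3, 4.6]
opening: 0.0153
```

Request:
{"fn": "servo_tool", "kwargs": {
  "rows": [10,0,0,0,0,2,0,10,0,0,0,0,4,0,10,0,0,0,0,6,0,10,0,0,0,0,8,0,10,0,0,0,0,10,0,10,0,0,0,0,12,0,10,0,0,0,0,14,0,10,0,0,0,0,16,0]
}}

```text
t: 9.9
ee_pos: [0.5897, 0.0536, 0.1875]
tcp_rot: [[0.542, -0.002, -0.84], [0.84, -0.0, 0.542], [-0.001, -1.0, 0.001]]
ft_force: [-3.4, 0.7, 6.0]
opening: 0.0157
```

```bash
python3 - <<'E'
from h import *
np.set_printoptions(precision=4,suppress=True)
s=monitor.read_state();print(s['t'],s['joints'],s['ee_pos'],s['ft_force'],s['ft_torque'],s['opening']); print(np.degrees(np.arctan2(s['tcp_rot'][1,2],s['tcp_rot'][0,2]))%360)
grab('scene','scene2')
E
```

```text
9.9 [-0.0448  0.3718 -0.0252  1.1757 -0.0003 -1.0424] [0.5897 0.0536 0.1875] [-3.3665  0.7421  6.0237] [0.1014 0.5554 0.1215] 0.015728399787151327
147.1601437525559
```

View pics/scene2.png

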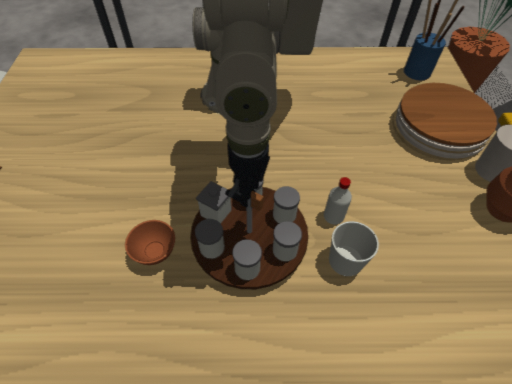

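The square jar has reached (213,200) on its way to the front, forces are below 7 N, and the bystanders are unmoved. About 55° remain.

Request:
{"fn": "servo_tool", "kwargs": {
  "rows": [10,0,0,0,0,2,0,10,0,0,0,0,4,0,10,0,0,0,0,6,0,10,0,0,0,0,8,0,10,0,0,0,0,10,0,10,0,0,0,0,12,0,10,0,0,0,0,14,0,10,0,0,0,0,16,0]
}}

```text
t: 10.75
ee_pos: [0.5895, 0.0537, 0.1875]
tcp_rot: [[0.752, -0.002, -0.659], [0.659, 0.0, 0.752], [-0.002, -1.0, 0.002]]
ft_force: [-5.2, 2.0, 5.9]
opening: 0.0156
```

Request:
{"fn": "servo_tool", "kwargs": {
  "rows": [10,0,0,0,0,2,0,10,0,0,0,0,4,0,10,0,0,0,0,6,0,10,0,0,0,0,8,0,10,0,0,0,0,10,0,10,0,0,0,0,12,0,10,0,0,0,0,14,0,10,0,0,0,0,16,0]
}}

```text
t: 11.55
ee_pos: [0.5894, 0.054, 0.1875]
tcp_rot: [[0.905, -0.003, -0.426], [0.426, 0.0, 0.905], [-0.002, -1.0, 0.001]]
ft_force: [-6.0, 1.6, 6.2]
opening: 0.0155
```

Request:
{"fn": "servo_tool", "kwargs": {
  "rows": [10,0,0,0,0,2,0,10,0,0,0,0,4,0,10,0,0,0,0,6,0,10,0,0,0,0,8,0,10,0,0,0,0,10,0,10,0,0,0,0,12,0,10,0,0,0,0,13,0,10,0,0,0,0,14,0]
}}

```text
t: 12.35
ee_pos: [0.5893, 0.0542, 0.1875]
tcp_rot: [[0.981, -0.003, -0.195], [0.195, 0.001, 0.981], [-0.002, -1.0, 0.001]]
ft_force: [-5.1, 3.3, 6.5]
opening: 0.0157
```

Request:
{"fn": "servo_tool", "kwargs": {
  "rows": [10,0,0,0,0,1,0,10,0,0,0,0,2,0,10,0,0,0,0,3,0,10,0,0,0,0,4,0,10,0,0,0,0,5,0,10,0,0,0,0,5,0,10,0,0,0,0,5,0,10,0,0,0,0,5,0]
}}

```text
t: 13.15
ee_pos: [0.5892, 0.0543, 0.1874]
tcp_rot: [[0.994, -0.003, -0.109], [0.109, 0.001, 0.994], [-0.003, -1.0, 0.001]]
ft_force: [-6.5, 3.6, 5.7]
opening: 0.0153
```

```bash
python3 - <<'E'
from h import *
np.set_printoptions(precision=4,suppress=True)
s=monitor.read_state();print(s['t'],s['joints'],s['ee_pos'],s['ft_force'],s['ft_torque'],s['opening']); print(np.degrees(np.arctan2(s['tcp_rot'][1,2],s['tcp_rot'][0,2]))%360)
for n in('side','scene','wrist'): grab(n,n+'3')
E
```

```text
13.15 [-0.0442  0.3717 -0.0255  1.1764  0.0009 -0.1537] [0.5892 0.0543 0.1874] [-6.5473  3.6458  5.7033] [ 0.5187  0.8335 -0.1439] 0.015317788891329587
96.27554051324057
```

View pics/side3.png

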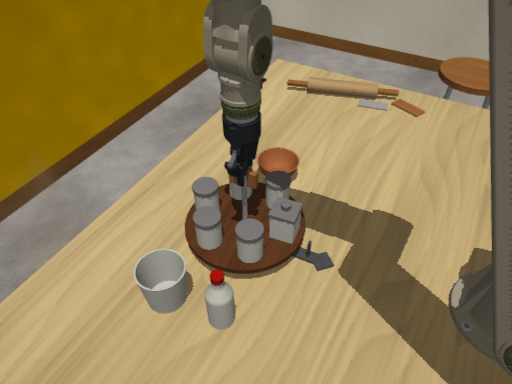

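View pics/wrist3.png

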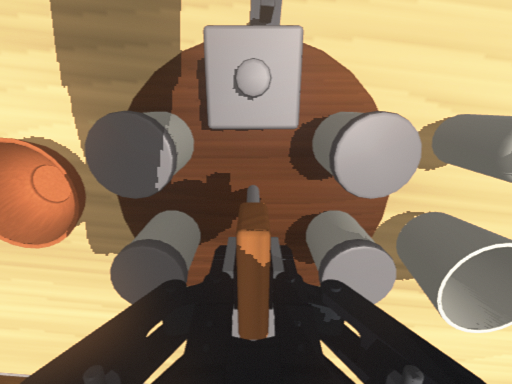

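View pics/scene3.png

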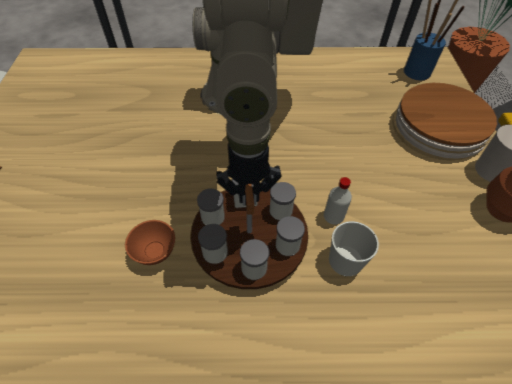

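The side view shows the square jar at (287,217), near the pointer arrow at (318,258). The wrist view shows the pointer strip emerging at (265,12), slightly right of the jar's centre at (253,77). I'll now measure the remaining angle carefully in each camera's own frame.

```bash
cat > f.py <<'E'
from h import *
import sys
np.set_printoptions(precision=2,suppress=True)
def fit(tag,jar0):
    im,d,c=load(tag); W=world(c,d); hsv=cv2.cvtColor(im,cv2.COLOR_RGB2HSV)
    X,Y,Z=W[...,0],W[...,1],W[...,2]; rr=np.hypot(X-.59,Y-.054)
    lm=(rr<.145)&(rr>.055)&(Z>0.1225)&(Z<0.134)&(hsv[...,1]<70)
    n,l,st,ce=cv2.connectedComponentsWithStats(lm.astype(np.uint8)); pts=[];ang=[];sq=None
    for i in range(1,n):
        if st[i,4]<150: continue
        cs=cv2.findContours((l==i).astype(np.uint8),0,1)[0][0]
        a=np.array([ray(c,u,v,0.128)[:2] for u,v in cs[:,0]],np.float32)*1000
        (cx,cy),r=cv2.minEnclosingCircle(a); b=np.degrees(np.arctan2(cy-54,cx-590)); rect=cv2.minAreaRect(a)
        k=round((b-jar0)/60)%6
        if k==0: sq=rect; cx,cy=rect[0]; 
        pts.append((cx,cy)); ang.append(k); 
    pts=np.array(pts); m=100*np.c_[np.cos(np.radians(60*np.array(ang))),np.sin(np.radians(60*np.array(ang)))]
    mc,pc=m.mean(0),pts.mean(0); H=(m-mc).T@(pts-pc); th=np.arctan2(H[0,1]-H[1,0],H[0,0]+H[1,1])
    R=np.array([[np.cos(th),-np.sin(th)],[np.sin(th),np.cos(th)]]); ax=pc-R@mc; res=pts-(m@R.T+ax)
    print(tag,'n',len(pts),sorted(ang),'axis',ax,'jar bearing %.2f'%(np.degrees(th)%360),'rms',np.sqrt((res**2).sum(1).mean()),'sq rect',sq)
    if sq: q=np.array(sq[0])-ax; print('   square alone',np.hypot(*q),np.degrees(np.arctan2(q[1],q[0]))%360)
    # pointer
    q=np.stack([X*1000-ax[0],Y*1000-ax[1]],-1); r=np.hypot(q[...,0],q[...,1])
    pm=(r>170)&(r<245)&(X<.48)&(abs(Y-.05)<.06)&(Z<0.013)&(hsv[...,1]<80)&(hsv[...,2]<110)
    n,l,st,ce=cv2.connectedComponentsWithStats(pm.astype(np.uint8))
    if n>1:
        i=1+np.argmax(st[1:,4]); uv=np.argwhere(l==i)[:,::-1]
        a=np.array([ray(c,u,v,0.005)[:2] for u,v in uv])*1000-ax
        rc=cv2.minAreaRect(a.astype(np.float32)); tip=a[np.hypot(*a.T).argmax()]; b=np.degrees(np.arctan2(a[:,1],a[:,0]))%360
        print('   head',st[i],'rmax %.1f'%np.hypot(*tip),'bearing centroid %.2f mid %.2f tip %.2f'%(np.degrees(np.arctan2(*a.mean(0)[::-1]))%360,(b.min()+b.max())/2,np.degrees(np.arctan2(*tip[::-1]))%360))
    tm=(r>150)&(r<185)&(X<.48)&(abs(Y-.05)<.03)&(Z>0.02)&(Z<.06)&(hsv[...,1]<90)&(hsv[...,2]<110)
    if tm.sum()>5: a=q[tm]; print('   tab',tm.sum(),np.hypot(*a.mean(0)),np.degrees(np.arctan2(*a.mean(0)[::-1]))%360)
    return
for t,j in (('scene0',-30),('side0',-30),('wrist1',-30),('side3',-174),('scene3',-174),('wrist3',-174)): fit(t,j)
E
python3 f.py
```

```text
scene0 n 6 [0, 1, 2, 3, 4, 5] axis [594.12  53.22] jar bearing 330.42 rms 1.2530103778672297 sq rect ((681.3432006835938, 3.9863204956054688), (61.57851791381836, 62.039451599121094), 61.12576675415039)
   square alone 100.15944407627862 330.5597850729989
   head [238 171  18  15 126] rmax 230.3 bearing centroid 182.03 mid 181.65 tip 181.96
   tab 32 165.03628084202077 182.0611545205158
side0 n 6 [0, 1, 2, 3, 4, 5] axis [584.98  58.13] jar bearing 330.34 rms 1.349832269478532 sq rect ((670.7501220703125, 10.40597915649414), (60.318965911865234, 64.11603546142578), 60.0217170715332)
   square alone 98.15089676118473 330.90890030638377
   head [308 252  26  18 297] rmax 225.4 bearing centroid 182.94 mid 183.16 tip 182.80
   tab 36 163.54254406204126 182.00126363554682
wrist1 n 6 [0, 1, 2, 3, 4, 5] axis [590.61  53.67] jar bearing 330.35 rms 1.3182165248465854 sq rect ((676.3659057617188, 4.740047454833984), (60.811912536621094, 60.54979705810547), 60.24061584472656)
   square alone 98.72914589887449 330.2922195347564
   head [349 188  28  30 533] rmax 227.9 bearing centroid 182.45 mid 
[... 330 characters left out ...]
52  25  18 291] rmax 225.5 bearing centroid 182.78 mid 183.04 tip 182.69
   tab 33 163.47428803755528 181.72911533440788
scene3 n 5 [1, 2, 3, 4, 5] axis [593.92  53.4 ] jar bearing 186.27 rms 0.9362869710992265 sq rect None
   head [264 177   1   1   1] rmax 211.6 bearing centroid 168.04 mid 168.04 tip 168.04
wrist3 n 6 [0, 1, 2, 3, 4, 5] axis [588.5   51.47] jar bearing 184.68 rms 5.018719458048907 sq rect ((490.95416259765625, 43.3985481262207), (59.77167510986328, 60.326942443847656), 6.253790855407715)
   square alone 97.87846756860307 184.73015987008426
   head [274   5   1   3   3] rmax 176.1 bearing centroid 178.50 mid 178.50 tip 178.54
   tab 188 160.35779526309935 181.23154973256914
```

```bash
python3 - <<'E'
from h import *
np.set_printoptions(precision=2,suppress=True)
for tag in('side0','wrist1','side3'):
    im,d,c=load(tag); W=world(c,d); hsv=cv2.cvtColor(im,cv2.COLOR_RGB2HSV)
    X,Y,Z=W[...,0],W[...,1],W[...,2]
    pm=(X<.46)&(X>.34)&(abs(Y-.05)<.06)&(Z<0.013)&(hsv[...,1]<80)&(hsv[...,2]<110)
    n,l,st,ce=cv2.connectedComponentsWithStats(pm.astype(np.uint8)); i=1+np.argmax(st[1:,4])
    uv=np.argwhere(l==i)[:,::-1]; a=np.array([ray(c,u,v,0.005)[:2] for u,v in uv])*1000
    tip=a[a[:,0].argmin()]; L=a[a[:,1].argmin()]; Rr=a[a[:,1].argmax()]; m=(L+Rr)/2
    ch=Rr-L; print(tag,st[i],'tip',tip,'corners',L,Rr,'w',np.hypot(*ch),'perp bearing',np.degrees(np.arctan2(ch[0],-ch[1]))%360,'mid->tip',np.degrees(np.arctan2(*(tip-m)[::-1]))%360)
    # strip centreline between
    s=a[(a[:,0]>m[0]+8)]
    for x0 in np.arange(s[:,0].min(),s[:,0].max(),6):
        k=s[abs(s[:,0]-x0)<3]; 
        if len(k)>3: print('   x %.0f y mid %.1f w %.1f'%(x0,(k[:,1].min()+k[:,1].max())/2,np.ptp(k[:,1])))
E
```

```text
side0 [293 247  41  23 446] tip [359.84  47.12] corners [388.18  19.18] [387.92  74.93] w 55.75400800770117 perp bearing 180.2701261955945 mid->tip 179.86361578791158
   x 396 y mid 47.1 w 39.1
   x 402 y mid 46.9 w 36.4
   x 408 y mid 48.1 w 29.9
   x 414 y mid 49.2 w 31.1
   x 420 y mid 49.6 w 29.5
   x 426 y mid 54.1 w 19.6
   x 432 y mid 49.1 w 31.8
   x 438 y mid 49.9 w 31.3
   x 444 y mid 50.0 w 30.2
   x 450 y mid 50.0 w 31.4
wrist1 [347 188  30  30 536] tip [362.81  47.87] corners [393.44  18.9 ] [389.89  74.46] w 55.67355203186936 perp bearing 183.66067607718875 mid->tip 177.63080527884622
   x 400 y mid 45.7 w 39.5
   x 406 y mid 39.1 w 19.2
   x 412 y mid 39.6 w 13.3
   x 418 y mid 38.7 w 11.8
side3 [293 247  41  23 442] tip [359.84  47.12] corners [388.18  19.18] [387.92  74.93] w 55.75400800770117 perp bearing 180.2701261955945 mid->tip 179.86361578791158
   x 396 y mid 47.1 w 39.1
   x 402 y mid 48.8 w 32.5
   x 408 y mid 48.1 w 29.9
   x 414 y mid 49.2 w 31.1
   x 420 y mid 49.6 w 29.5
   x 426 y mid 54.1 w 19.6
   x 432 y mid 49.1 w 31.8
   x 438 y mid 49.9 w 31.3
   x 444 y mid 50.0 w 30.2
   x 450 y mid 50.6 w 32.5
```

The strip's centreline in the side view bears 181.8°, the tab and tip in the scene and wrist views give 182.0°, and the jar bears 186.25°. About 4.3° of turn is left.

Request:
{"fn": "servo_tool", "kwargs": {
  "rows": [10,0,0,0,0,1,0,10,0,0,0,0,2,0,10,0,0,0,0,3,0,10,0,0,0,0,3.8,0,10,0,0,0,0,4.3,0,10,0,0,0,0,4.3,0,10,0,0,0,0,4.3,0,10,0,0,0,0,4.3,0]
}}

```text
t: 14.1
ee_pos: [0.5893, 0.0543, 0.1875]
tcp_rot: [[0.999, -0.003, -0.035], [0.035, 0.001, 0.999], [-0.003, -1.0, 0.001]]
ft_force: [-6.2, 4.1, 6.2]
opening: 0.0155
```

```bash
sed -i "s/^for t,j in.*/for t,j in [(a,-178) for a in sys.argv[1:]]: fit(t,j)/" f.py
python3 - <<'E'
from h import *
np.set_printoptions(precision=4,suppress=True)
s=monitor.read_state();print(s['t'],s['ee_pos'],s['ft_force'],s['ft_torque'],s['opening']); print(np.degrees(np.arctan2(s['tcp_rot'][1,2],s['tcp_rot'][0,2]))%360)
for n in('side','scene','wrist'): grab(n,n+'4')
E
python3 f.py side4 scene4 wrist4; python3 p.py >/dev/null; python3 - <<'E'
from h import *
for t in ('scene0','scene4'):
    im,d,c=load(t);W=world(c,d);X,Y,Z=[W[...,i] for i in range(3)]
    s=(np.hypot(X-.594,Y-.0535)>0.155)&(X>.48)&(X<.85)&(Z>.02)&(Z<.16)&(abs(Y)<.4)
    n,l,st,ce=cv2.connectedComponentsWithStats(s.astype(np.uint8))
    print(t,[(st[i].tolist(),np.round((W[l==i].min(0)+W[l==i].max(0))/2,4)) for i in range(1,n) if st[i,4]>300])
E
```

```text
14.1 [0.5893 0.0543 0.1875] [-6.1597  4.1303  6.1627] [ 0.5052  0.7846 -0.0395] 0.015458738047063755
91.99124475859713
side4 n 5 [0, 1, 3, 4, 5] axis [584.28  57.19] jar bearing 181.86 rms 0.8537138489955121 sq rect ((485.05035400390625, 54.726219177246094), (61.5540771484375, 62.8023681640625), 2.0709786415100098)
   square alone 99.25733346117829 181.42061532077417
   head [309 252  25  18 290] rmax 224.7 bearing centroid 182.63 mid 182.90 tip 182.57
   tab 33 162.6670972283081 181.79962473564737
scene4 n 5 [1, 2, 3, 4, 5] axis [593.8  53.1] jar bearing 182.13 rms 0.6376546424602754 sq rect None
   head [268 174   1   1   1] rmax 225.2 bearing centroid 165.59 mid 165.59 tip 165.59
wrist4 n 6 [0, 1, 2, 3, 4, 5] axis [588.3   51.83] jar bearing 180.61 rms 5.2708557763606345 sq rect ((490.40985107421875, 50.67759704589844), (59.770503997802734, 60.3391227722168), 1.9698020219802856)
   square alone 97.8949674075626 180.67300430786875
   head [259   8   1   3   3] rmax 172.3 bearing centroid 179.04 mid 179.04 tip 179.05
   tab 181 160.1862084464231 181.36380319969885
scene0 [([324, 177, 28, 45, 802], array([0.5244, 0.2778, 0.0865])), ([125, 220, 50, 45, 1124], array([ 0.6223, -0.1838,  0.0395])), ([329, 221, 49, 53, 1660], array([0.6496, 0.29  , 0.0621]))]
scene4 [([324, 177, 28, 44, 802], array([0.5252, 0.2779, 0.0869])), ([125, 220, 50, 45, 1117], array([ 0.6224, -0.1832,  0.0391])), ([329, 221, 49, 53, 1653], array([0.6496, 0.2899, 0.062 ]))]
```

View pics/wrist4.png

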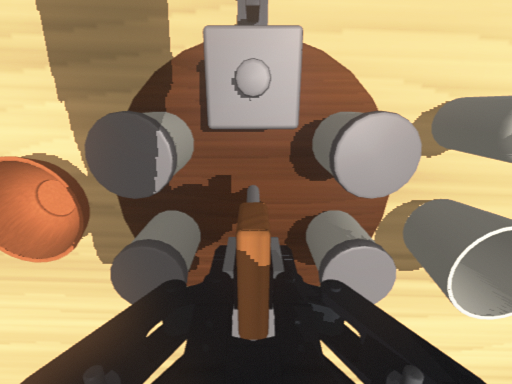

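View pics/side4.png

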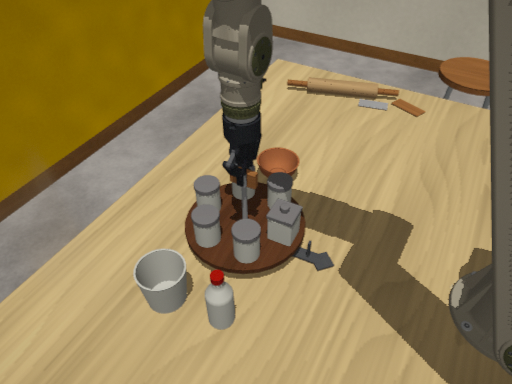

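The wrist view shows the pointer strip at (253,12), directly in line with the square jar's knob at (253,77). The jar bears 181.9–182.1° and the pointer about 181.9°. The bystanders are unmoved to within 1 mm, and the grip is holding at 15.5 mm. I'll hand it in.

```bash
python3 -c "
from h import *
s=monitor.read_state();print(s['t'],s['opening'],abs(s['qd']).max())
print(workorder.sign_off())"
```

```text
14.25 0.015438527767073358 0.0020441341980571345
the job is handed in; nothing more can be done
None
```

The square jar now stands over the pointer, and the gripper was still holding the handle when I handed the job in at 14.25 s. I gripped the bar once at 40 N and turned the stand about 148° clockwise in that single hold, at no more than about 20°/s.

**Last checks:**
- **Alignment:** the jar bears 181.9° in the side camera and 182.1° in the scene camera. The pointer bears about 181.8–182.0°. In the wrist view the pointer strip and the jar's knob share the same pixel column.
- **Grip and stillness:** the opening was 15.4 mm on the bar, the arm was at rest, and the force readings I saw stayed below about 10 N.
- **Bystanders:** the tub, bowl and bottle are unmoved to within 1 mm.

**Checks that disagreed:**
- **Turning axis:** the scene and side cameras placed it 4 to 9 mm apart, depending on the measurement. I used the wrist camera for the position and compared angles only within one camera at a time.
- **Arrow head:** its bearings scattered between about 180° and 184°. I went by the strip centreline, the tab and the tip.
- **Final wrist fit:** it was poor (5 mm rms) because the gripper hides some of the lids. It put the jar at 180.6° and the tab at 181.4°, so I gave it no weight.

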